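# Repack the egg lifter's service caddy

## Task

Pack the service caddy of the vacuum egg lifter: stand the two large suction cups upright in the caddy's two empty bays, one in each, and drop the three small spacer rings into the round tube in its third bay so that they lie flat in one column. The small suction cup and the wide ring belong to another lifter: leave them where they are on the table.

Things in the scene. Friction and masses are not known exactly. Their poses are not given: they have to be found in the camera images.
- caddy: fixed grey tray, 92 (x) by 244 mm (y), walls 22 high and 4 thick, floor 4 thick, 12 mm lip at each end. Two cross walls make three bays along y, 84 (x) by 76 mm inside, centred at y = +80 (holds the tube), 0 and -80 mm (both empty, for the cups). Origin: centre of its underside, on the table. It stands left or right, slightly turned; a fixed 10-egg tray (108 by 250, 70 mm high) on the other side
- tube: white plastic tube for the rings, fixed upright in the caddy's bay at y = +80 mm, open on top, 38 mm tall. Bore 43 mm; the top 8 mm flare to a mouth 51 mm across inside, 58 outside. Origin: centre of its underside, 4 mm above the table; inner floor 4 mm and mouth 38 mm above that. Three flat rings fill 24 mm of it
- ring_a: dark steel spacer ring, one of three alike, lying flat on the table at the start: 40 mm outer diameter, 22 mm bore, 8 mm thick, about 50 g. Origin at the ring's centre (4 mm above the table when flat); z along its axis; either face may be up
- ring_b: dark steel spacer ring, one of three alike, lying flat on the table at the start: 40 mm outer diameter, 22 mm bore, 8 mm thick, about 50 g. Origin at the ring's centre (4 mm above the table when flat); z along its axis; either face may be up
- ring_c: dark steel spacer ring, one of three alike, lying flat on the table at the start: 40 mm outer diameter, 22 mm bore, 8 mm thick, about 50 g. Origin at the ring's centre (4 mm above the table when flat); z along its axis; either face may be up
- cup_a: large suction cup, one of two alike, standing upright, 62 mm tall. From below: black rubber bellows (36 mm diameter at the lip, 27 tall), neck, black plastic collar 34 to 54 mm above its underside (26 mm diameter, grip here), steel nipple on top (12 mm diameter). About 60 g, stiff, round about z. Origin: centre of the underside of its lip; z up
- cup_b: large suction cup, one of two alike, standing upright, 62 mm tall. From below: black rubber bellows (36 mm diameter at the lip, 27 tall), neck, black plastic collar 34 to 54 mm above its underside (26 mm diameter, grip here), steel nipple on top (12 mm diameter). About 60 g, stiff, round about z. Origin: centre of the underside of its lip; z up
- small_cup: small suction cup, a look-alike to be left: same shape as the large ones but only 43 mm tall, 25 mm diameter at the lip and 18 mm at the collar. Stands upright; origin at the centre of its underside
- wide_ring: wide dark steel ring, a look-alike to be left: 58 mm outer diameter, 40 mm bore, 8 mm thick. Lies flat; origin at its centre, 4 mm above the table

How it is judged:
By the outcome, as a careful person would: the job done as asked, in the order asked, and still so for the second after the job is handed in, with the robot touching nothing.
It also fails if it takes over 115 s, if anything falls off the work surface, if the arm or the gripper's body presses on something with over 40 N, if the wrist force passes 120 N, or if a joint passes its speed limit or range.

## Robot

A 6-joint arm with a two-finger parallel gripper is mounted at the origin on the work surface. World frame = base frame: x ahead of the robot, y to its left, z up, the work surface at z = 0. Lengths are in m, angles in rad, forces in N, time in s.
With the tool pointing down it reaches from about 0.275 to 0.825 m from the base axis. Payload 4.9 kg.
Tool frame: the origin (TCP) lies midway between the tips of the shut fingers; the grasp point (between the pads) lies 19 mm behind it (grip_point_offset is the distance from the TCP to the grasp point, in m); z points along the fingers, x is the direction in which the jaws open and shut, and the axes are right-handed (so a half turn about z gives the same grasp; the last joint's range is limited). The gripper opens to 85 mm and grips with 20 to 120 N. Pads are 22 mm wide; open, the fingers measure 114 mm over their backs; the gripper's body (76 mm by 85 mm) begins 54 mm behind the grasp point. The pads swing forward as they close: fully open they stand 13 mm farther back than shut.
Start: joints at [-1.366, 0.326, -0.193, 1.052, 0, 1.437], TCP at [0.183, -0.519, 0.231] pointing down, gripper open.
Joint ranges: [-2.65, 2.65], [-0.97, 1.79], [-1.3, 1.35], [-1.93, 2.1], [-1.47, 1.37], [-3.14, 3.14]. Speed limits (rad/s): [2.57, 2.57, 3.14, 3.14, 3.14, 3.14].

## Interface

Orientations are given as a rotation vector (axis times angle).
In Python, from cell import * gives the robot as it stands. Calls block until the motion is done:
- movep(position, orientation): joint-space move of the TCP to a pose.
- move_l(position, velocity=0.15, rot=None, until_force=None): straight line of the TCP; rot=None keeps the orientation; velocity is the mean speed in m/s. With until_force (N) it stops when the force on the tool has changed by that much, and returns True; else False.
- set_joints(angles): joint-space move.
- let_go() and grab(newtons=None): open the fingers fully, or close them until they stop; newtons is the grip in N (None keeps the last).
- sleep(seconds).
- ik(position, orientation): joint angles nearest the present ones, or None.
- get_state(): the state.
- grab_frame(name): name is "scene" or "top" or "wrist"; returns a dict with "img" (384x512x3 uint8, red, green, blue), "fx", "fy", "cx", "cy" (pixels), "cam_to_world" (4x4, takes a point from camera to world coordinates); the wrist camera has in their place "T_tool_cam" (4x4, takes a point from camera to tool coordinates, whose origin is the TCP and whose axes are the tool frame's). Camera axes: x right, y down, z forward; pixel columns grow to the right and rows downward; lengths in m; the calibration is good to about 2 mm. A picture is of the moment at which its call begins: read the wrist's pose just before it. There is no depth.
A pose or a line that the arm cannot do raises MotionError and nothing moves.
- sign_off(): hands the job in, once; it reports no verdict.
Trained networks look in the newest picture that a camera, given by its name, has taken for a name from the list of things; names that differ only in an ending like _2 or _b are one class to them, and where a whole thing is asked for, a point or a joint stands for the part that bears it (a point fixed in the world has none). Each returns a list of dicts, best first, with "score" (0 to 1); they miss things now and then, are a little off and sometimes report something else, mostly with a low value. They report only what shows in the picture. A call takes as long as a camera call.
- spot_in(camera, name): "centre" ([column, row] in pixels, amid what is visible of it).
- silhouettes(camera, name): "mask" (384x512 bool, what is visible of it) and "centre" ([column, row] in pixels, amid what is visible of it).
- tip_of(camera, name): "centre" ([column, row] in pixels: a listed point, or the origin of a listed thing).
The state is a dict: "clock": time; "q": joint angles; "joint_velocities": joint speeds; "tau": joint torques, N m; "position": TCP position; "eef_rot": TCP orientation; "contact_force": force on the tool from outside, world axes, zero at the start; "wrist_torque": the same for the moment, N m; "finger_gap": opening from 0.0 (shut) to 1.0 (fully open).
Only numpy, scipy, OpenCV 4.12 (cv2) and the standard library are available. Lean on these libraries where they do the work, as an engineer would, in place of code of your own. Each camera call takes 0.05 s, during which the arm holds its last target. There are 200 camera calls.

## Working session

There is one attempt and no reset: what is moved stays moved. The work goes in short steps, each a Python script; the robot and the scene stay as the last script left them, time stands still between calls to the robot, and variables do not carry over. Pictures are saved under pics/ and viewed, on a budget of 14 in all, crops included, one or two more only if the job needs it, and the job is handed in when it is done.

```bash
ls; mkdir -p pics; cat > h.py <<'E'
from cell import *
import numpy as np, cv2
from scipy.spatial.transform import Rotation as R
def save(n,f): cv2.imwrite('pics/'+n+'.png',f['img'][:,:,::-1])
def frame(name):
    s=get_state(); f=grab_frame(name)
    if name=='wrist':
        T=np.eye(4);T[:3,:3]=R.from_rotvec(s['eef_rot']).as_matrix();T[:3,3]=s['position']
        f['cam_to_world']=T@np.array(f['T_tool_cam'])
    return f
def px2w(f,p,z):
    T=np.array(f['cam_to_world']);d=T[:3,:3]@np.array([(p[0]-f['cx'])/f['fx'],(p[1]-f['cy'])/f['fy'],1])
    return T[:3,3]+d*(z-T[2,3])/d[2]
def down(a): # tool down, jaw axis at world angle a
    return (R.from_euler('z',a)*R.from_euler('x',np.pi)).as_rotvec()
E
python3 - <<'E'
from h import *
s=get_state();print({k:np.round(v,3) for k,v in s.items()})
for c in('top','scene'):
    f=frame(c);save(c+'1',f);print(c,np.round(f['cam_to_world'],3).tolist(),f['fx'],f['cx'],f['cy'])
    for n,z in(('ring_a',.004),('cup_a',0),('small_cup',0),('wide_ring',.004),('caddy',0),('tube',.004)):
        print(n,[(round(d['score'],2),np.round(d['centre']).tolist(),np.round(px2w(f,d['centre'],z)[:2],3).tolist()) for d in tip_of(c,n)])
E
```

```text
pics
{'clock': np.float64(0.0), 'q': array([-1.366,  0.327, -0.194,  1.052,  0.   ,  1.437]), 'joint_velocities': array([-0.001,  0.   ,  0.   , -0.001, -0.002, -0.001]), 'tau': array([-1.0000e-03, -4.4340e+01,  2.6244e+01,  1.5000e-02, -0.0000e+00,
       -0.0000e+00]), 'position': array([ 0.183, -0.518,  0.231]), 'eef_rot': array([-2.563e+00,  1.814e+00,  2.000e-03]), 'contact_force': array([ 0.451, -0.048,  0.175]), 'wrist_torque': array([-0.025, -0.031, -0.024]), 'finger_gap': np.float64(0.998)}
top [[0.023, -0.988, 0.15, 0.363], [-1.0, -0.024, -0.008, 0.031], [0.012, -0.15, -0.989, 1.16], [0.0, 0.0, 0.0, 1.0]] 435.47151151173165 258.12105352925823 193.4653207996024
ring_a [(0.67, [270.0, 228.0], [0.447, -0.012])]
cup_a [(0.62, [368.0, 231.0], [0.446, -0.274])]
small_cup [(0.54, [173.0, 229.0], [0.438, 0.245]), (0.41, [263.0, 187.0], [0.558, 0.008])]
wide_ring [(0.64, [262.0, 150.0], [0.659, 0.014])]
caddy [(0.97, [175.0, 170.0], [0.598, 0.247])]
tube [(0.86, [144.0, 169.0], [0.597, 0.329])]
scene [[-0.146, 0.804, -0.577, 0.968], [0.989, 0.125, -0.075, 0.079], [0.012, -0.582, -0.813, 0.621], [0.0, 0.0, 0.0, 1.0]] 361.4348937481282 258.8852225726002 191.27783745584716
ring_a [(0.68, [250.0, 200.0], [0.556, 0.007]), (0.61, [252.0, 160.0], [0.447, -0.007]), (0.48, [312.0, 158.0], [0.421, 0.125])]
cup_a [(0.87, [138.0, 148.0], [0.448, -0.271]), (0.74, [200.0, 149.0], [0.429, -0.13]), (0.35, [363.0, 234.0], [0.598, 0.237])]
small_cup [(0.71, [367.0, 172.0], [0.438, 0.25]), (0.36, [250.0, 155.0], [0.429, -0.012])]
wide_ring [(0.91, [244.0, 245.0], [0.658, 0.011]), (0.57, [368.0, 233.0], [0.596, 0.246])]
caddy [(0.67, [366.0, 234.0], [0.596, 0.243])]
tube [(0.91, [412.0, 238.0], [0.594, 0.329])]
```

View pics/top1.png

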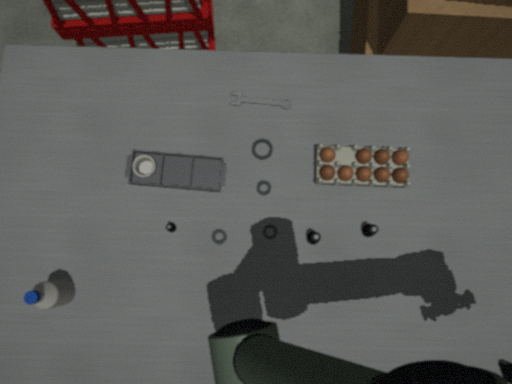

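View pics/scene1.png

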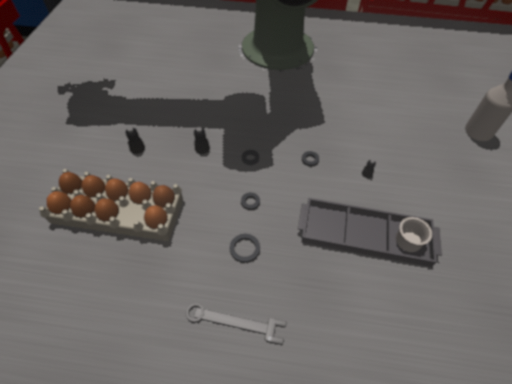

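The top view shows rings at (264,187), (270,231) and (219,236). The large cups are at (313,236) and (369,229), and the look-alikes are the small cup (171,227) and the wide ring (262,149). The caddy is on the left around (176,170), with the tube at (144,166). Next I'll get the caddy yaw and go to near views.

```bash
cat >> h.py <<'E'
def best(a):
    """jaw axis angle a or a+pi: returns rotvec nearer for the wrist"""
    return a
def goto(p,a):
    q0=get_state()['q'];c=[]
    for b in(a,a+np.pi):
        q=ik(list(p),list(down(b)))
        if q is not None: c.append((np.abs(np.array(q)-q0).max(),b))
    b=min(c)[1]; movep(list(p),list(down(b))); return b
def near(f,n,z,xy,r=.05,fn=tip_of):
    """detections of n in wrist picture, as world points, near xy"""
    o=[(round(d['score'],2),px2w(f,d['centre'],z)[:2]) for d in fn('wrist',n)]
    return [(s,np.round(p,4)) for s,p in o if np.hypot(*(p-xy))<r]
E
python3 - <<'E'
from h import *
f=frame('top');ms=silhouettes('top','caddy')[0]['mask'].astype(np.uint8)
print(cv2.minAreaRect(cv2.findNonZero(ms)))
b=cv2.boxPoints(cv2.minAreaRect(cv2.findNonZero(ms)));print([np.round(px2w(f,p,.015)[:2],3).tolist() for p in b])
for i,p in enumerate([(.40,-.20),(.43,.05),(.56,.25)]):
    t=get_state()['clock'];print(goto((*p,.33),np.pi/2),get_state()['clock']-t,np.round(get_state()['q'],2))
    f=frame('wrist');save(f'w{i}',f)
    if i==0:print(np.round(f['T_tool_cam'],3).tolist(),f['fx'])
    for n,z in(('ring_a',.004),('cup_a',0),('caddy',0),('tube',.004)):
        print(n,[(round(d['score'],2),np.round(d['centre']).tolist(),np.round(px2w(f,d['centre'],z)[:2],4).tolist()) for d in tip_of('wrist',n)])
    if i==2:
        ms=silhouettes('wrist','caddy')
        if ms:
            b=cv2.boxPoints(cv2.minAreaRect(cv2.findNonZero(ms[0]['mask'].astype(np.uint8))));print(b.tolist(),[np.round(px2w(f,p,.022)[:2],3).tolist() for p in b])
ims=[cv2.imread(f'pics/w{i}.png') for i in range(3)];cv2.imwrite('pics/wm.png',cv2.resize(np.vstack([np.hstack(ims[:2]),np.hstack([ims[2],ims[2]*0])]),(800,600)))
E
```

```text
((175.500732421875, 170.49143981933594), (100.5408935546875, 36.382301330566406), 4.927110195159912)
[[0.553, 0.379], [0.652, 0.377], [0.635, 0.107], [0.536, 0.112]]
4.71238898038469 1.4749999999999999 [-0.63  0.08 -0.25  1.24 -0.    2.51]
[[1.0, 0.001, -0.0, -0.001], [-0.001, 0.957, 0.291, -0.075], [0.001, -0.291, 0.957, -0.143], [0.0, 0.0, 0.0, 1.0]] 297.60218679858656
ring_a [(0.84, [110.0, 45.0], [0.558, 0.0128]), (0.65, [54.0, 140.0], [0.4234, 0.1193]), (0.58, [136.0, 129.0], [0.4404, -0.0109])]
cup_a [(0.77, [214.0, 140.0], [0.4227, -0.1288]), (0.71, [308.0, 124.0], [0.4487, -0.2752])]
caddy []
tube [(0.68, [51.0, 141.0], [0.4228, 0.1242])]
4.71238898038469 0.9917000000000002 [-0.06  0.05 -0.28  1.24 -0.    3.09]
ring_a [(0.89, [283.0, 67.0], [0.5593, 0.0149]), (0.66, [215.0, 162.0], [0.4191, 0.1199]), (0.54, [297.0, 151.0], [0.4376, -0.0099])]
cup_a [(0.72, [368.0, 159.0], [0.4243, -0.1254]), (0.62, [465.0, 143.0], [0.4492, -0.2749])]
caddy [(0.82, [126.0, 40.0], [0.5961, 0.2407])]
tube [(0.55, [69.0, 37.0], [0.5988, 0.319])]
1.5707963267948966 2.3666 [ 0.3   0.41  0.18  1.34 -0.    0.3 ]
ring_a [(0.88, [103.0, 152.0], [0.5543, 0.0055]), (0.75, [82.0, 73.0], [0.4395, -0.0082]), (0.67, [169.0, 62.0], [0.4248, 0.1207])]
cup_a [(0.82, [0.0, 63.0], [0.4256, -0.1273])]
caddy [(0.93, [252.0, 176.0], [0.5939, 0.2406]), (0.17, [122.0, 218.0], [0.6673, 0.0195])]
tube [(0.67, [303.0, 176.0], [0.5941, 0.3226])]
[[166.58026123046875, 202.90936279296875], [170.4837646484375, 141.7542724609375], [342.4215393066406, 152.72903442382812], [338.5180358886719, 213.88412475585938]] [[0.633, 0.104], [0.537, 0.119], [0.553, 0.378], [0.652, 0.379]]
```

View pics/wm.png

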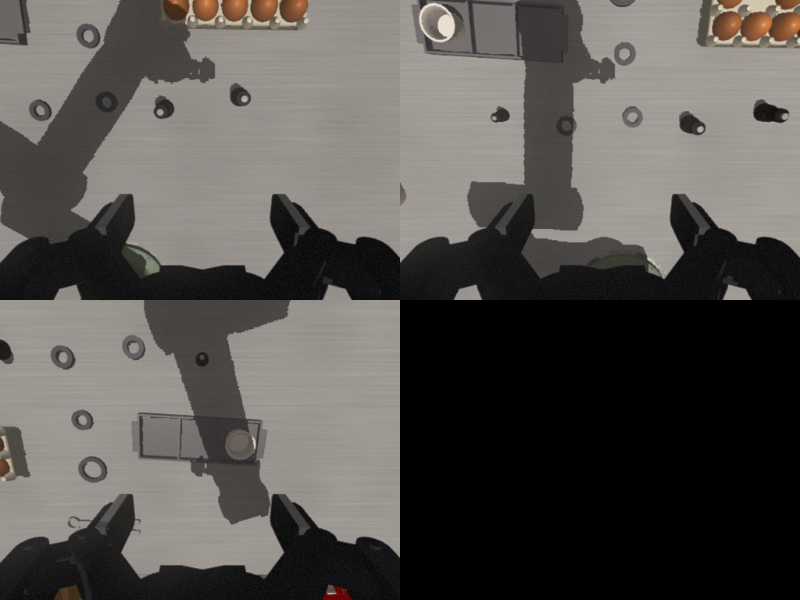

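The wrist views confirm the layout: the caddy yaw is about -3.7° and its centre about (0.595, 0.243). Cups first.

```bash
cat >> h.py <<'E'
YAW=-.065; C=np.array([.595,.243])
def cad(x,y): c,s=np.cos(YAW),np.sin(YAW); return C+[c*x-s*y,s*x+c*y]
def gs(t): s=get_state();print(t,'t=%.1f gap=%.3f F=%s p=%s'%(s['clock'],s['finger_gap'],np.round(s['contact_force'],1),np.round(s['position'],4)),flush=True)
def cup(src,dst):
    goto((*src,.15),YAW); move_l([*src,.025],.12); grab(30); gs('grip')
    move_l([*src,.15],.2); gs('lift')
    goto((*dst,.15),YAW); move_l([*dst,.045],.15); print(move_l([*dst,.027],.03,until_force=4)); gs('down')
    let_go(); gs('open'); move_l([*dst,.15],.2)
E
python3 - <<'E'
from h import *
cup((.4245,-.127),cad(0,-80e-3))
f=frame('wrist');save('c1',f)
E
```

```text
grip t=9.9 gap=0.290 F=[-5.2  1.6 21.1] p=[ 0.4242 -0.1272  0.0265]
lift t=10.6 gap=0.294 F=[-0.9 -0.9 -0.6] p=[ 0.4239 -0.1267  0.1492]
True
down t=13.3 gap=0.293 F=[-0.5 -1.   5.6] p=[0.59   0.1633 0.0308]
open t=13.9 gap=1.001 F=[-0.1 -0.2  0.6] p=[0.5894 0.1631 0.0302]
```

View pics/c1.png

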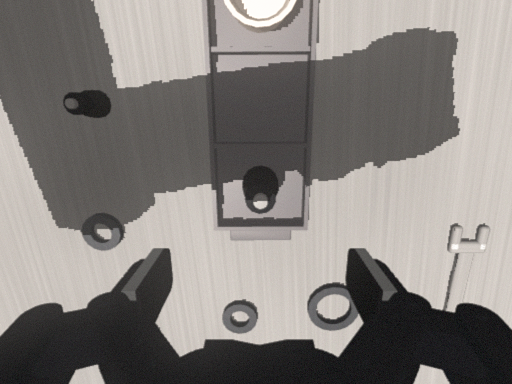

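The first cup stands in the -80 bay: base at about (261,185), with the bay between columns 218 and 306. Now the second cup, then a look at the tube.

```bash
python3 - <<'E'
from h import *
cup((.448,-.2745),cad(0,0))
goto((*(cad(0,-.01)),.2),YAW); f=frame('wrist');save('c2',f)
for n,z in(('tube',.004),('caddy',0),('cup_a',0),('ring_a',.004)):
    print(n,[(round(d['score'],2),np.round(d['centre']).tolist(),np.round(px2w(f,d['centre'],z)[:2],4).tolist()) for d in tip_of('wrist',n)])
m=silhouettes('wrist','tube')[0]['mask'].astype(np.uint8);e=cv2.fitEllipse(max(cv2.findContours(m,0,1)[0],key=len));print(e,px2w(f,e[0],.042),cad(0,.08))
E
```

```text
grip t=18.2 gap=0.288 F=[-1.8  1.7 11.3] p=[ 0.4485 -0.2752  0.0265]
lift t=18.9 gap=0.294 F=[ 0.7 -0.2 -1.2] p=[ 0.4474 -0.274   0.149 ]
True
down t=22.2 gap=0.289 F=[-0.6 -0.4  5.4] p=[0.5952 0.2432 0.0306]
open t=22.9 gap=1.002 F=[ 0.4  0.  -0.3] p=[0.5945 0.243  0.0298]
tube [(0.67, [257.0, 88.0], [0.5994, 0.3266])]
caddy [(0.9, [258.0, 163.0], [0.5955, 0.2452])]
cup_a [(0.91, [260.0, 164.0], [0.5975, 0.244]), (0.89, [258.0, 228.0], [0.5901, 0.1638])]
ring_a [(0.83, [240.0, 332.0], [0.5549, 0.0116]), (0.59, [130.0, 265.0], [0.4231, 0.1245]), (0.52, [161.0, 350.0], [0.4418, -0.0109])]
((257.65460205078125, 88.302734375), (58.26877975463867, 63.29469299316406), 174.89773559570312) [0.60000914 0.32418731 0.042     ] [0.60019634 0.32283106]
```

View pics/c2.png

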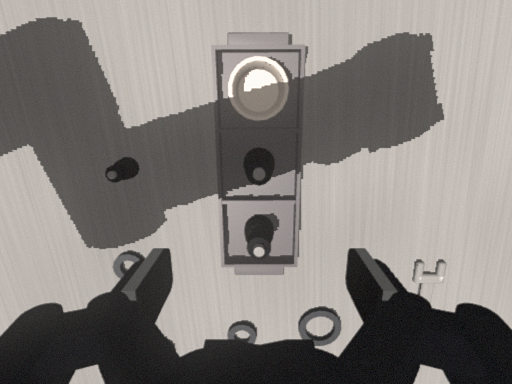

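Both cups are upright, at (259,164) and (259,228). The tube mouth is centred at (258,88), which gives (0.600, 0.3238) and agrees with the caddy model. Now the first ring.

```bash
cat >> h.py <<'E'
T=np.array([.600,.3237])
def ell(n,xy,z):
    f=frame('wrist');o=[]
    for d in silhouettes('wrist',n):
        c=max(cv2.findContours(d['mask'].astype(np.uint8),0,1)[0],key=len)
        if len(c)<8: continue
        e=cv2.fitEllipse(c);p=px2w(f,e[0],z)[:2]
        if np.hypot(*(p-xy))<.04:o.append((np.hypot(*(p-xy)),p,e,d['score']))
    if not o: return None,f
    o=min(o,key=lambda t:t[0]);D=np.linalg.norm(px2w(f,(e0:=np.array(o[2][0]))+[max(o[2][1])/2,0],z)-px2w(f,e0,z))*2
    print(n,np.round(o[1],4),'D=%.4f'%D,round(o[3],2)); return o[1],f
def pick(xy,zr=-.002):
    goto((*xy,.11),YAW); p,f=ell('ring_a',xy,.006)
    p=xy if p is None else p
    move_l([*p,.05],.15); move_l([*p,zr],.06); gs('at'); grab(30); gs('grip'); sleep(.2); move_l([*p,.04],.1); gs('lift'); return p
E
python3 - <<'E'
from h import *
pick(np.array([.441,-.010])); s=get_state()['position']; move_l([s[0],s[1],.12],.2); save('r1',frame('wrist'))
E
```

```text
ring_a [ 0.4389 -0.01  ] D=0.0392 0.92
at t=27.0 gap=0.998 F=[-0.1  0.3  0.6] p=[ 0.4392 -0.0101 -0.0018]
grip t=27.6 gap=0.442 F=[-1.6  0.5  9. ] p=[ 0.4395 -0.0101 -0.0012]
lift t=28.3 gap=0.441 F=[-0.7 -1.  -0.2] p=[ 0.4389 -0.01    0.0399]
```

View pics/r1.png

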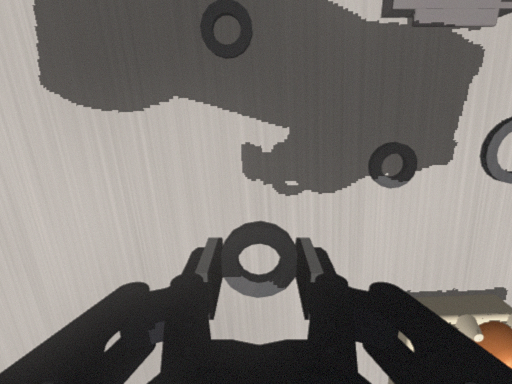

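The ring is held flat and centred between the pads at (260,259). I'll place it in the tube.

```bash
cat >> h.py <<'E'
def drop(name,zr=-.002):
    s=get_state()['position']; move_l([s[0],s[1],.12],.25); goto((*T,.12),YAW)
    z=.0425+zr; move_l([*T,.058],.15)
    print('touch',move_l([*T,z],.03,until_force=4)); gs('over'); let_go(); sleep(.2)
    move_l([*T,.12],.2)
    b=T-np.array([-np.sin(YAW),np.cos(YAW)])*.0
    f=frame('wrist');save(name,f);gs('done')
E
python3 - <<'E'
from h import *
drop('d1')
E
```

```text
touch True
over t=31.7 gap=0.445 F=[-0.1 -1.2  4.6] p=[0.5998 0.3237 0.0414]
done t=33.0 gap=0.998 F=[-0.7  0.4 -0.1] p=[0.599  0.3233 0.1185]
```

View pics/d1.png

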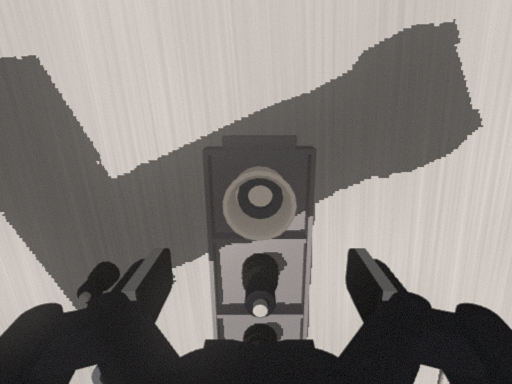

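The ring lies flat at the bottom of the tube, concentric at (260,196). The other two follow the same way.

```bash
python3 - <<'E'
from h import *
pick(np.array([.556,.011])); drop('d2')
E
```

```text
ring_a [0.557  0.0091] D=0.0389 0.67
at t=35.9 gap=0.996 F=[ 0.  -0.5 -0.2] p=[ 0.5573  0.009  -0.0017]
grip t=36.4 gap=0.439 F=[-0.2  0.4  6.4] p=[ 0.5578  0.009  -0.0011]
lift t=37.1 gap=0.441 F=[-0.7 -0.2 -0.8] p=[0.5569 0.0091 0.0399]
touch True
over t=39.9 gap=0.447 F=[-0.6 -0.1  5. ] p=[0.5998 0.3238 0.0414]
done t=41.3 gap=0.994 F=[-0.6  0.2 -0.5] p=[0.5991 0.3233 0.1185]
```

View pics/d2.png

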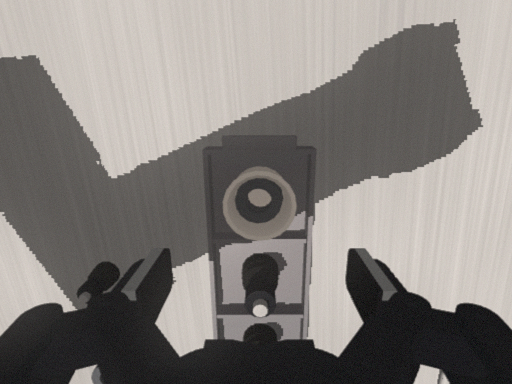

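The second ring lies flat at (259,199), slightly higher in the tube as expected. Now the third.

```bash
python3 - <<'E'
from h import *
pick(np.array([.422,.122])); drop('d3')
a=cv2.imread('pics/d3.png')[130:260,190:330];a=cv2.resize(a,None,fx=4,fy=4)
goto((*cad(0,-.03),.25),YAW);f=frame('wrist');save('e',f);e=cv2.imread('pics/e.png')
cv2.imwrite('pics/d3m.png',cv2.resize(np.hstack([cv2.resize(a,(414,384)),e]),(800,332)))
frame('top')
for n in('wide_ring','small_cup'):
    f=frame('top');print(n,[(round(d['score'],2),np.round(px2w(f,d['centre'],.004)[:2],3)) for d in tip_of('top',n)])
E
```

```text
ring_a [0.4223 0.1238] D=0.0395 0.68
at t=44.0 gap=1.001 F=[-0.2  0.1 -0.3] p=[ 0.4226  0.1239 -0.0018]
grip t=44.5 gap=0.446 F=[-0.9 -0.4 10.1] p=[ 0.4227  0.1239 -0.0012]
lift t=45.3 gap=0.440 F=[ 0.1  0.2 -0.9] p=[0.4223 0.1238 0.0399]
touch True
over t=47.9 gap=0.443 F=[ 0.2 -0.3  5.7] p=[0.5998 0.3237 0.0413]
done t=49.2 gap=0.999 F=[-0.3  0.1 -0.4] p=[0.599  0.3233 0.1185]
wide_ring [(0.66, array([0.666, 0.013])), (0.3, array([0.441, 0.249]))]
small_cup [(0.6, array([0.441, 0.246]))]
```

View pics/d3m.png

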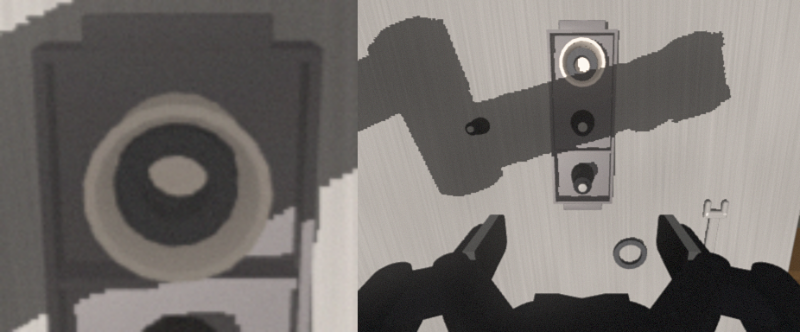

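```bash
python3 - <<'E'
import cv2,numpy as np
for n in('d1','d2','d3'):
    g=cv2.imread(f'pics/{n}.png',0); m=np.zeros_like(g);cv2.circle(m,(260,203),30,255,-1)
    t=((g<75)&(m>0)).astype(np.uint8)
    c=max(cv2.findContours(t,0,1)[0],key=cv2.contourArea);print(n,np.round(np.hstack([*cv2.fitEllipse(c)[:2]]),1))
a=np.hstack([cv2.resize(cv2.imread(f'pics/{n}.png')[155:250,210:310],(400,380),interpolation=cv2.INTER_CUBIC) for n in('d2','d3')])
cv2.imwrite('pics/cmp.png',cv2.convertScaleAbs(a,alpha=1.8))
E
```

```text
d1 [259.7 197.7  39.9  44.3]
d2 [258.6 199.8  43.9  47. ]
d3 [258.7 201.5  47.2  48.4]
```

View pics/cmp.png

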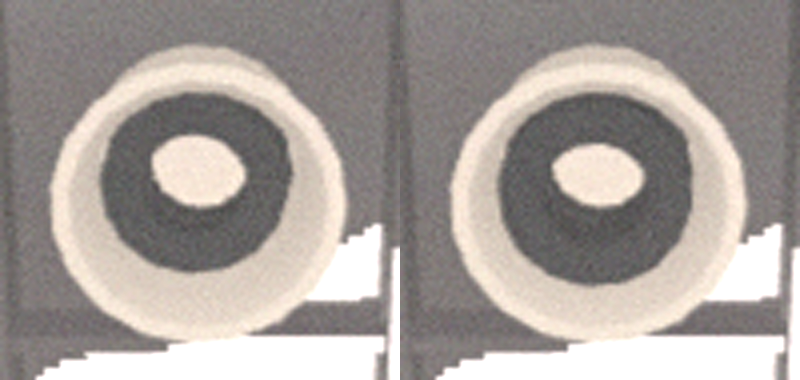

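The ring outline moves and grows evenly from one ring to the next, and the top ring sits level below the flare. That fits a flat stack of three. Handing in.

```bash
python3 - <<'E'
from h import *
gs('end');sign_off()
E
```

```text
end t=50.3 gap=1.001 F=[0.5 1.2 0.4] p=[0.5924 0.2139 0.2484]
the job is handed in; nothing more can be done
```

The caddy is packed and the job was handed in at 50.3 s, with the gripper open and clear of everything. I stood the two large cups in the two empty bays first, then dropped the three rings one by one into the tube.

**Cups:** the last wrist picture shows both upright, one near the middle of each bay.

**Rings:** the outline of the top ring rose and grew evenly after each drop: 44, 47, then 48 px across. The third ring sits level below the flare, which fits a flat column of three. I judged this from pictures only and did not check the stack by touch.

**Look-alikes:** I never touched the small cup or the wide ring. The top camera puts both about where they started. The wide ring's reading differs by about 7 mm from the first one, which I put down to detector scatter.

**Contact:** each ring touched the tube mouth at about 5 N before I released it. The highest wrist force I logged was about 22 N, while gripping the first cup.

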